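Sort the gift-wrapping bits back into their trays

ROBOT

A 6-joint arm with a two-finger parallel gripper is mounted at the origin on a cart in front of the work surface, level with it; the furniture and walls round the work are solid. World frame = base frame: x ahead of the robot, y to its left, z up, the work surface at z = 0. Lengths are in m, angles in degrees, forces in N, time in s.
With the tool pointing down it reaches from about 0.35 to 0.875 m from the base axis. Payload 4.2 kg.
Tool frame: the origin (TCP) lies on the centre line of the jaws, within the pads' length; the fingertips stand 25 mm ahead of it and the grasp point (between the pads) lies 6 mm ahead of it (finger_overhang is the distance from the TCP to the fingertips, in m); z points along the fingers, y is the line along which they close (so a half turn about z gives the same grasp; the last joint's range is limited). The gripper opens to 87 mm and grips with 3 to 60 N. Pads are 19 mm wide; open, the fingers measure 117 mm over their backs; the gripper's body (75 mm by 190 mm) begins 51 mm behind the grasp point.
Start: joints at [-53.996, 22.042, 0.453, 0, -68.411, -14.817], TCP at [0.226, -0.583, 0.248] pointing down, gripper open.
Joint ranges: [-179.83, 179.83], [-69.29, 118.12], [-61.27, 80.66], [-181.25, 117.63], [-171.15, -9.14], [-177.46, 177.46]. Speed limits (degrees/s): [159.86, 159.86, 180, 180, 180, 180].

INTERFACE

Orientations are given as a 3x3 rotation matrix whose columns are the frame's x, y, z axes.
In Python, from station import sense, capture, finish_job, spot_in, tip_of, finger_overhang gives the robot as it stands. The module is installed in compiled form; this text tells all that it offers.
- The arm moves only by the tool servo_tool, never from a script. Its arguments are lists of equal length, an entry for each row: "slide": the shift along the tool's x, y, z in m, a list of three; "spin": the turn about the tool's z in degrees; "grip": the closure, from 0 (fully open) to 1 (shut). A call has exactly 5 rows; each row is the pose to reach, as a shift and turn from the pose commanded when the call began, along the tool's axes at that moment; what a row does not reach only later rows make up. A row lasts 1/12 s, in which the tool goes at most 41.7 mm and 7.16 degrees, less where a joint would pass 70% of its speed; a pose out of reach is approached as far as the arm can. A call with a gripper value outside its range is refused whole. The fingers move at their own pace and stop on an object; the grip force is fixed at half the most. Time passes only in rows, so rows that repeat a pose let the fingers close, or fill a call up. It gives the time, the measured TCP pose, the force, the opening and the grip force at its end, in the units of the state.
- sense(): the state, without advancing time (a new reading comes with each control period).
- capture(name): name is "scene" or "top"; returns a dict with "pixels" (400x640x3 uint8, blue, green, red), "depth" (400x640 float32, m along the optical axis (not along the pixel's ray), 0 where there is no reading), "fx", "fy", "cx", "cy" (pixels), "k1" (the pictures are not rectified: a ray, as slopes to the right and down, at radius r is drawn at 1 + k1 r^2 times it, then the intrinsics apply), "R" (3x3) and "t" (3): a world point X has camera coordinates R X + t. Camera axes: x right, y down, z forward; pixel columns grow to the right and rows downward; lengths in m; the calibration is good to about 2 mm. A picture is of the moment at which its call begins.
- finish_job(): hands the job in; it is judged then, once.
Trained networks look in the newest picture that a camera, given by its name, has taken for a name from the list of things; names that differ only in an ending like _2 or _b are one class to them, and where a whole thing is asked for, a point or a joint stands for the part that bears it (a point fixed in the world has none). Each returns a list of dicts, best first, with "conf" (0 to 1); they miss things now and then, are a little off and sometimes report something else, mostly with a low value. They report only what shows in the picture. A call takes as long as a camera call.
- spot_in(thing, camera): "point" ([x, y, z] in m, in world coordinates, good to about 4 mm: the middle of the surface that is visible of it).
- tip_of(thing, camera): "point" ([x, y, z] in m, in world coordinates, good to about 4 mm: a listed point, or the origin of a listed thing).
The state is a dict: "time_s": time; "joints": joint angles; "joint_velocities": joint speeds; "effort": joint torques, N m; "tcp_pos": TCP position; "ee_rot": TCP orientation; "wrist_force": force on the tool from outside, world axes, zero at the start; "moment": the same for the moment, N m; "gripper_width": opening from 0.0 (shut) to 1.0 (fully open); "gripper_force": force on a finger pad.
Only numpy, scipy, OpenCV 4.12 (cv2) and the standard library are available. Lean on these libraries where they do the work, as an engineer would, in place of code of your own. Each camera call takes 0.05 s, during which the arm holds its last target. There are 200 camera calls.

TASK

Tidy the gift-wrapping corner of the counter by sorting the loose bits: lay the two ribbon spools flat in the wooden tray that has two bays, one spool well inside each bay; put the two wrapped pralines side by side, lying as they lie now, on the flat floor of the round wooden dish; and lay the marker lengthwise in the long narrow wooden tray. Leave the small carton and the price card standing where they are.

Things in the scene. Friction and masses are not known exactly. Their poses are not given: they have to be found in the camera images.
- spool_a: loose ribbon spool lying flat, teal ribbon between two pale round flanges: 56 mm across, 20 mm high, 50 g. Solid round flanges (2 mm thick) at bottom and top; grasp across the flanges. Origin: centre of its underside, z up. Its hole cannot be used
- spool_b: loose ribbon spool lying flat, plum-red ribbon between two pale round flanges: 54 mm across, 20 mm high, 50 g. Otherwise like the other spool. Origin: centre of its underside, z up
- praline_a: loose wrapped praline, dark brown wrapper: a ball about 24 mm with a twisted wrapper tail on either side, 53 mm long over the tails (along its own y), 22 to 30 mm wide (x), 22 mm high, 16 g. Pinch the ball across its x, between the tails; the ball's centre lies 1 mm to -x of the origin. Only the ball is solid; it stands like a flat-bottomed block. Origin: on its underside, z up
- praline_b: loose wrapped praline, silvery wrapper: a ball about 24 mm with a twisted wrapper tail on either side, 53 mm long over the tails (along its own x), 24 to 28 mm wide (y), 22 mm high, 16 g. Pinch the ball across its y, between the tails; the ball's centre lies 2 mm to +y of the origin. Only the ball is solid; it stands like a flat-bottomed block. Origin: on its underside, z up
- marker: loose marker pen lying on the counter, white with red cap: 135 mm long along its own y, 17 mm wide (x), 16 mm high, 20 g. Origin: under its middle; as it lies at the start z is up. Pinch it across x at the middle, with the fingertips below half its height (its round sides slip out of a higher grasp)
- spool_tray: fixed flat dark wooden tray with two bays, lined with cork: outside 105 mm (own x) by 179 mm (own y), 12 mm high; floor at 5 mm, walls and the rib between the bays 5 mm thick and as high as the rim. Each bay is 95 mm (x) by 82 mm (y) inside; the bay centres lie at y = +43.5 and -43.5 mm. Origin: centre of its underside
- pen_tray: fixed long narrow dark wooden tray, one bay, lined with cork: outside 76 mm (own x) by 170 mm (own y), 12 mm high; inside 66 by 160 mm; floor at 5 mm, walls 5 mm thick. Origin: centre of its underside
- dish: fixed round shallow wooden dish: 140 mm across the rim, 14 mm high, flat floor 110 mm across at 5 mm height, flaring rim 4 mm thick. Origin: centre of its underside. Two pralines fit side by side, each about 28 mm from the centre
- small_carton: bystander: small cream carton standing upright, 41 x 50 x 82 mm, 120 g, loose. Origin: centre of its underside. Not to be moved
- price_tent: bystander: small price card in a wooden block, 18 x 58 x 38 mm (x, y, z), 30 g, loose. Origin: centre of its underside. Not to be moved

How it is judged (in metres and radians):
At the end, for the whole second after the job is handed in: A spool flat in each bay (22 mm in x, 17 mm in y of bay centre, 0.07 rad); both pralines on the dish floor (43 mm of centre, 0.25 rad); marker level (0.04 rad) on the narrow tray floor (16 mm along, 31 mm across, 0.36 rad to its length; may roll). All released, still (0.02 m/s) (((x of spool_a in the frame of spool_tray between -0.022 and 0.022 m and y of spool_a in the frame of spool_tray between 0.0265 and 0.0605 m and z of spool_a in the frame of spool_tray between 0.001 and 0.009 m and angle between each of spool_a, spool_b's own z axis and vertical below 0.07 rad and linear speed of each of spool_a, spool_b below 0.02 m/s and x of spool_b in the frame of spool_tray between -0.022 and 0.022 m and y of spool_b in the frame of spool_tray between -0.0605 and -0.0265 m and z of spool_b in the frame of spool_tray between 0.001 and 0.009 m) or (x of spool_a in the frame of spool_tray between -0.022 and 0.022 m and y of spool_a in the frame of spool_tray between -0.0605 and -0.0265 m and z of spool_a in the frame of spool_tray between 0.001 and 0.009 m and angle between each of spool_a, spool_b's own z axis and vertical below 0.07 rad and linear speed of each of spool_a, spool_b below 0.02 m/s and x of spool_b in the frame of spool_tray between -0.022 and 0.022 m and y of spool_b in the frame of spool_tray between 0.0265 and 0.0605 m and z of spool_b in the frame of spool_tray between 0.001 and 0.009 m)) and horizontal distance between each of praline_a, praline_b and dish below 0.043 m and z of praline_a in the frame of dish between 0 and 0.01 m and angle between each of praline_a, praline_b's own z axis and vertical below 0.25 rad and linear speed of each of praline_a, praline_b, marker below 0.02 m/s and z of praline_b in the frame of dish between 0 and 0.01 m and x of marker in the frame of pen_tray between -0.031 and 0.031 m and y of marker in the frame of pen_tray between -0.016 and 0.016 m and z of marker in the frame of pen_tray between 0.003 and 0.024 m and angle between the y axis of marker and the y axis of pen_tray, either way round below 0.36 rad and angle between marker's own y axis and vertical between 1.53 and 1.612 rad); the robot touches nothing.
It fails at once if the small carton is shifted more than 15 mm or tipped (distance of small_carton from where it was at the start of the episode above 0.015 m or angle between small_carton's own z axis and vertical above 0.3 rad).
It fails at once if the price card is shifted more than 15 mm or tipped (distance of price_tent from where it was at the start of the episode above 0.015 m or angle between price_tent's own z axis and vertical above 0.3 rad).
It also fails if it takes over 115 s, if anything falls off the work surface, if the arm or the gripper's body presses on something with over 40 N, if the wrist force passes 120 N, or if a joint passes its speed limit or range.

## Working session

There is one attempt and no reset: what is moved stays moved. The work goes in short steps, Python scripts to look and compute and a tool call to move; the robot and the scene stay as the last step left them, time stands still between calls to the robot, and variables do not carry over. Pictures are saved under pics/ and viewed, at most 14 in all, crops included, and the job is handed in when it is done.

Besides the shell and the picture viewer there is one more tool, called after "Request:" as name(argument=value, ...), one argument or row to a line, values as JSON. servo_tool: Moves the arm, as the interface text tells. Its arguments: {"type":"object","properties":{"slide":{"type":"array"},"spin":{"type":"array"},"grip":{"type":"array"}},"required":["slide","spin","grip"]}

```bash
mkdir -p pics; cat > h.py <<'E'
import numpy as np, cv2
from station import *
def world(c,u,v,d=None):
    d=c["depth"][int(round(v)),int(round(u))] if d is None else d
    x,y=(u-c["cx"])/c["fx"],(v-c["cy"])/c["fy"]
    a,b=x,y
    for _ in range(10):
        s=1+c["k1"]*(a*a+b*b); a,b=x/s,y/s
    return np.array(c["R"]).T@(np.array([a*d,b*d,d])-np.array(c["t"]).ravel())
def pix(c,X):
    p=np.array(c["R"])@np.array(X)+np.array(c["t"]).ravel(); a,b=p[:2]/p[2]; s=1+c["k1"]*(a*a+b*b)
    return c["cx"]+c["fx"]*a*s, c["cy"]+c["fy"]*b*s
E
cat > a.py <<'E'
from h import *
np.set_printoptions(precision=4,suppress=True)
for n in("scene","top"):
    c=capture(n); cv2.imwrite(f"pics/{n}0.png",c["pixels"]); np.save(f"{n}0.npy",c,allow_pickle=True)
    print(n,"campos",-np.array(c["R"]).T@np.array(c["t"]).ravel(),c["fx"],c["k1"])
    for t in "spool_a spool_b praline_a praline_b marker spool_tray pen_tray dish small_carton price_tent".split():
        for f in(spot_in,tip_of):
            r=f(t,n); print(t,f.__name__,[(np.round(q["point"],3).tolist(),round(q["conf"],2),np.round(pix(c,q["point"])).astype(int).tolist()) for q in r[:3]])
s=sense();print(s["tcp_pos"],s["ee_rot"],s["time_s"],finger_overhang)
E
python3 a.py
```

```text
scene campos [-0.3476  0.5189  0.5212] 368.9361386345248 -0.032722368626589095
spool_a call [([0.404, 0.347, 0.017], 0.54, [222, 262]), ([0.429, -0.1, 0.018], 0.48, [367, 217])]
spool_a call [([0.548, -0.179, -0.002], 0.73, [364, 203]), ([0.441, -0.108, -0.0], 0.71, [366, 220]), ([0.417, 0.346, -0.001], 0.59, [222, 265])]
spool_b call [([0.404, 0.347, 0.017], 0.54, [222, 262]), ([0.429, -0.1, 0.018], 0.48, [367, 217])]
spool_b call [([0.548, -0.179, -0.002], 0.73, [364, 203]), ([0.441, -0.108, -0.0], 0.71, [366, 220]), ([0.417, 0.346, -0.001], 0.59, [222, 265])]
praline_a call [([0.489, 0.126, 0.018], 0.65, [290, 225])]
praline_a call [([0.497, 0.121, -0.001], 0.62, [290, 230]), ([0.501, -0.042, 0.002], 0.52, [337, 216])]
praline_b call [([0.489, 0.126, 0.018], 0.65, [290, 225])]
praline_b call [([0.497, 0.121, -0.001], 0.62, [290, 230]), ([0.501, -0.042, 0.002], 0.52, [337, 216])]
marker call [([0.43, 0.042, 0.008], 0.47, [326, 231])]
marker call [([0.436, 0.036, -0.005], 0.45, [326, 233]), ([0.436, -0.11, -0.002], 0.36, [368, 221])]
spool_tray call [([0.62, 0.299, 0.004], 0.8, [217
[... 1419 characters left out ...]
26, 163])]
spool_tray call [([0.627, 0.295, 0.002], 0.71, [235, 167])]
pen_tray call [([0.466, -0.31, 0.008], 0.75, [455, 230])]
pen_tray call [([0.466, -0.311, 0.002], 0.79, [455, 230]), ([0.498, 0.4, -0.002], 0.67, [195, 213])]
dish call [([0.644, 0.043, 0.002], 0.94, [327, 163])]
dish call [([0.644, 0.044, -0.002], 0.81, [326, 163])]
small_carton call [([0.546, -0.169, 0.089], 0.84, [410, 196])]
small_carton call [([0.548, -0.174, 0.002], 0.64, [405, 199])]
price_tent call [([0.497, 0.398, 0.012], 0.48, [195, 213])]
price_tent call [([0.497, 0.4, 0.004], 0.54, [195, 214])]
[ 0.2259 -0.5827  0.2476] [[-0.9324 -0.3614 -0.    ]
 [-0.3614  0.9324 -0.    ]
 [ 0.     -0.     -1.    ]] 2.1 0.025
```

```bash
cat > ortho.py <<'E'
from h import *
def ortho(c,x0,x1,y0,y1,s,z):
    H,W=int((x1-x0)*s),int((y1-y0)*s)
    v,u=np.mgrid[0:H,0:W]; X=np.stack([x1-v/s,y1-u/s,np.full(v.shape,z)],-1)
    p=X@np.array(c["R"]).T+np.array(c["t"]).ravel(); a,b=p[...,0]/p[...,2],p[...,1]/p[...,2]; k=1+c["k1"]*(a*a+b*b)
    o=cv2.remap(c["pixels"],(c["cx"]+c["fx"]*a*k).astype(np.float32),(c["cy"]+c["fy"]*b*k).astype(np.float32),1)
    for g in np.arange(-1,1,.05):
        r=int((x1-g)*s); q=int((y1-g)*s)
        if 0<=r<H: cv2.line(o,(0,r),(8,r),(0,0,255),1); cv2.putText(o,f"{g:.2f}",(10,r+4),0,.35,(0,0,255))
        if 0<=q<W: cv2.line(o,(q,H-8),(q,H),(0,0,255),1); cv2.putText(o,f"{g:.2f}",(q-12,H-10),0,.35,(0,0,255))
    return o
E
python3 - <<'E'
from ortho import *
c=np.load("top0.npy",allow_pickle=True).item()
cv2.imwrite("pics/o1.png",ortho(c,.36,.73,.02,.44,1850,.012)); cv2.imwrite("pics/o2.png",ortho(c,.36,.73,-.40,.06,1700,.012))
E
```

```text
(no output)
```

View pics/o1.png

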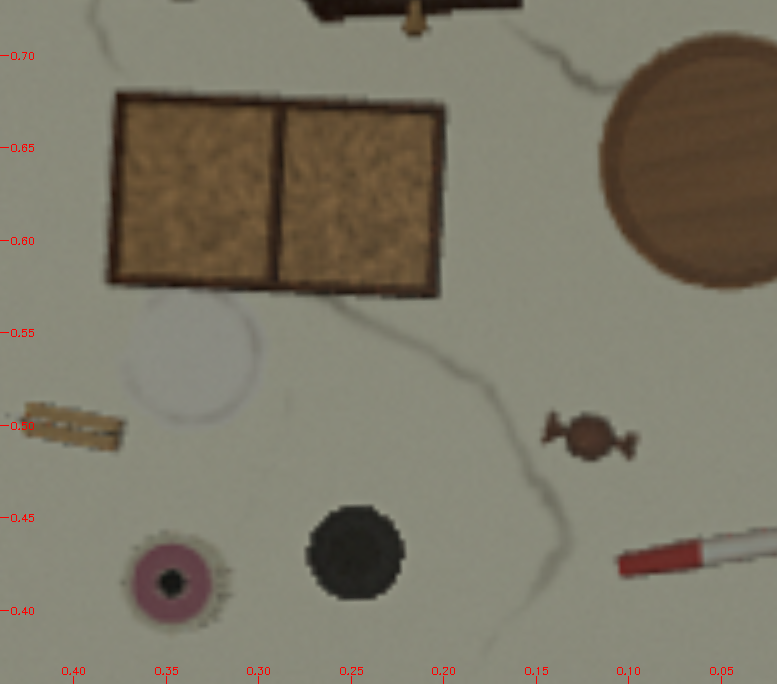

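View pics/o2.png

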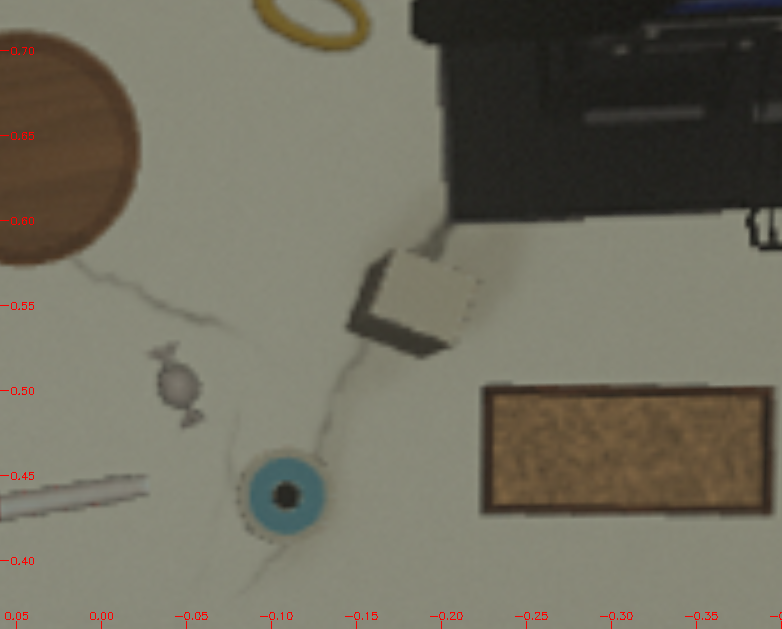

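View pics/scene0.png

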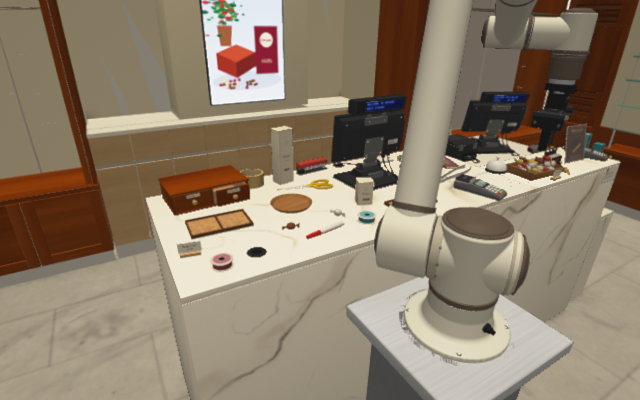

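The ortho pictures show both trays, the dish and all five loose things. In o1 the plum spool is at (171,582), the brown praline at (590,437) and the two-bay tray centre at (277,194). In o2 the teal spool is at (286,495), the silver praline at (178,385) and the pen tray centre at (628,451). The scene view confirms this layout and shows a suitcase just behind the two-bay tray. Next I'll check heights and how close the suitcase is.

```bash
python3 - <<'E'
from h import *
np.set_printoptions(precision=3,suppress=True,linewidth=160)
P={}
for n in("top","scene"):
    c=np.load(n+"0.npy",allow_pickle=True).item()
    P[n]=np.array([world(c,u,v) for v in range(0,400,1 if n=="top" else 1) for u in range(0,640) if c["depth"][v,u]>0])
def box(n,x0,x1,y0,y1,z0,z1):
    p=P[n]; m=(p[:,0]>x0)&(p[:,0]<x1)&(p[:,1]>y0)&(p[:,1]<y1)&(p[:,2]>z0)&(p[:,2]<z1); return p[m]
for n in P:
    print(n)
    for nm,b in dict(suit=(.55,.9,.12,.42,.03,.5),suit2=(.55,.72,.12,.42,.03,.5),reg=(.5,.8,-.45,-.2,.03,.5),carton=(.5,.6,-.25,-.12,.03,.2)).items():
        q=box(n,*b); print(nm,len(q),q.min(0) if len(q) else'',q.max(0) if len(q) else'')
    for nm,(x,y,r) in dict(teal=(.4388,-.107,.035),plum=(.4155,.345,.035),brown=(.494,.121,.02),silver=(.5035,-.0447,.02),marker=(.434,.0395,.03),black=(.43,.248,.025),white=(.535,.335,.03),dish=(.643,.0465,.04),bayL=(.627,.334,.03),bayR=(.623,.247,.03),pen=(.465,-.309,.025),table=(.45,.18,.03)).items():
        q=box(n,x-r,x+r,y-r,y+r,-.02,.06)
        if len(q):
            h=q[q[:,2]>.008]
            print(nm,len(q),"z",np.percentile(q[:,2],[5,50,95]),"ext>8mm",(h.min(0)[:2],h.max(0)[:2]) if len(h) else'')
E
```

```text
top
suit 6111 [0.704 0.121 0.03 ] [0.9   0.413 0.083]
suit2 53 [0.704 0.204 0.034] [0.72  0.267 0.065]
reg 4254 [ 0.553 -0.449  0.03 ] [ 0.727 -0.2    0.323]
carton 387 [ 0.52  -0.202  0.03 ] [ 0.575 -0.146  0.088]
teal 667 z [-0.003  0.016  0.023] ext>8mm (array([ 0.412, -0.136]), array([ 0.465, -0.081]))
plum 651 z [-0.003  0.003  0.022] ext>8mm (array([0.389, 0.319]), array([0.44, 0.37]))
brown 222 z [-0.003  0.002  0.024] ext>8mm (array([0.482, 0.103]), array([0.506, 0.141]))
silver 211 z [-0.003  0.003  0.024] ext>8mm (array([ 0.485, -0.055]), array([ 0.523, -0.025]))
marker 487 z [-0.003  0.001  0.016] ext>8mm (array([0.424, 0.011]), array([0.444, 0.069]))
black 331 z [-0.003  0.001  0.005] ext>8mm 
white 473 z [-0.004 -0.     0.003] ext>8mm 
dish 823 z [0.001 0.005 0.008] ext>8mm (array([0.604, 0.012]), array([0.681, 0.085]))
bayL 458 z [0.002 0.005 0.009] ext>8mm (array([0.598, 0.304]), array([0.655, 0.364]))
bayR 463 z [0.002 0.005 0.009] ext>8mm (array([0.595, 0.219]), array([0.653, 0.277]))
pen 326 z [0.002 0.005 0.008] ext>8mm (array([ 0.441, -0.333]), array([ 0.49 , -0.2
[... 275 characters left out ...]
 z [-0.002  0.01   0.021] ext>8mm (array([ 0.412, -0.136]), array([ 0.467, -0.078]))
plum 541 z [-0.002  0.006  0.02 ] ext>8mm (array([0.387, 0.32 ]), array([0.442, 0.371]))
brown 135 z [-0.002  0.001  0.022] ext>8mm (array([0.479, 0.102]), array([0.499, 0.14 ]))
silver 123 z [-0.002  0.009  0.023] ext>8mm (array([ 0.484, -0.057]), array([ 0.523, -0.029]))
marker 219 z [-0.002  0.001  0.015] ext>8mm (array([0.422, 0.011]), array([0.441, 0.069]))
black 208 z [-0.002  0.001  0.002] ext>8mm 
white 250 z [-0.003 -0.001  0.   ] ext>8mm 
dish 255 z [0.002 0.004 0.006] ext>8mm 
bayL 207 z [0.003 0.004 0.006] ext>8mm 
bayR 185 z [0.003 0.004 0.006] ext>8mm 
table 251 z [-0.002 -0.001  0.001] ext>8mm
```

```bash
cat > plan.py <<'E'
import sys; from h import *
# args: x,y,z,yawOfToolX per waypoint
s=sense(); R=np.array(s["ee_rot"]); p=np.array(s["tcp_pos"]); yaw=np.degrees(np.arctan2(R[1,0],R[0,0]))
print("now",np.round(p,4),round(yaw,2),"t",s["time_s"],"width",s["gripper_width"])
for a in sys.argv[1:]:
    w=[float(q) for q in a.split(",")]; d=(w[3]-yaw+180)%360-180; D=np.array(w[:3])-p
    n=int(np.ceil(max(np.linalg.norm(D)/.195,abs(d)/34,1)))
    print("->",a)
    for i in range(n):
        t=np.radians(yaw); X=np.array([np.cos(t),np.sin(t),0]); Y=np.array([np.sin(t),-np.cos(t),0]); Z=np.array([0,0,-1.])
        print("   slide",np.round([D@X/n,D@Y/n,D@Z/n],4).tolist(),"spin",round(-d/n,2)); yaw+=d/n; p=p+D/n
E
python3 plan.py .4388,-.107,.15,-182.4 .4388,-.107,.033,-182.4
```

```text
now [ 0.2259 -0.5827  0.2476] -158.81 t 2.1 width 0.9969447231821618
-> .4388,-.107,.15,-182.4
   slide [-0.1235, 0.1222, 0.0325] spin 7.86
   slide [-0.1056, 0.138, 0.0325] spin 7.86
   slide [-0.0857, 0.1511, 0.0325] spin 7.86
-> .4388,-.107,.033,-182.4
   slide [0.0, -0.0, 0.117] spin -0.0
```

Request:
servo_tool(
  slide=[
    [-0.024,0.024,0.006],
    [-0.048,0.048,0.013],
    [-0.073,0.073,0.02],
    [-0.098,0.098,0.026],
    [-0.1235,0.1222,0.0325],
  ],
  spin=[1.6,3.2,4.8,6.4,7.86],
  grip=[0,0,0,0,0],
)

```text
time_s: 2.52
tcp_pos: [0.2971, -0.4227, 0.2149]
ee_rot: [[-0.974, -0.229, 0.0], [-0.229, 0.974, -0.0], [-0.0, -0.0, -1.0]]
wrist_force: [1.6, -0.5, 0.5]
gripper_width: 0.998
gripper_force: 0.0
```

Request:
servo_tool(
  slide=[
    [-0.021,0.028,0.006],
    [-0.042,0.055,0.013],
    [-0.063,0.083,0.02],
    [-0.084,0.11,0.026],
    [-0.1056,0.138,0.0325],
  ],
  spin=[1.6,3.2,4.8,6.4,7.86],
  grip=[0,0,0,0,0],
)

```text
time_s: 2.93
tcp_pos: [0.3684, -0.2641, 0.1827]
ee_rot: [[-0.996, -0.094, 0.001], [-0.094, 0.996, -0.0], [-0.001, -0.001, -1.0]]
wrist_force: [0.6, -0.1, 0.2]
gripper_width: 1.003
gripper_force: 0.0
```

Request:
servo_tool(
  slide=[
    [-0.02,0.035,0.006],
    [-0.04,0.07,0.013],
    [-0.06,0.105,0.02],
    [-0.076,0.134,0.026],
    [-0.0857,0.1511,0.0325],
  ],
  spin=[1.6,3.2,4.8,6.4,7.86],
  grip=[0,0,0,0,0],
)

```text
time_s: 3.35
tcp_pos: [0.4403, -0.1042, 0.1503]
ee_rot: [[-0.999, 0.04, 0.002], [0.04, 0.999, 0.0], [-0.002, 0.0, -1.0]]
wrist_force: [0.0, -0.6, 0.1]
gripper_width: 1.002
gripper_force: 0.0
```

Request:
servo_tool(
  slide=[
    [0.001,-0.002,0.025],
    [0.001,-0.002,0.05],
    [0.001,-0.002,0.075],
    [0.001,-0.002,0.1],
    [0.001,-0.002,0.117],
  ],
  spin=[0,0,0,0,0],
  grip=[0,0,0,0,0],
)

```text
time_s: 3.77
tcp_pos: [0.437, -0.1088, 0.0314]
ee_rot: [[-0.999, 0.042, -0.002], [0.042, 0.999, -0.0], [0.002, -0.0, -1.0]]
wrist_force: [0.7, 0.4, -0.4]
gripper_width: 1.001
gripper_force: 0.0
```

Request:
servo_tool(
  slide=[
    [0,0,0],
    [0,0,0],
    [0,0,0],
    [0,0,0],
    [0,0,0],
  ],
  spin=[0,0,0,0,0],
  grip=[0.5,0.5,0.5,0.5,0.5],
)

```text
time_s: 4.18
tcp_pos: [0.4386, -0.1089, 0.0343]
ee_rot: [[-0.999, 0.042, 0.003], [0.042, 0.999, 0.0], [-0.003, 0.0, -1.0]]
wrist_force: [0.9, -0.3, 0.4]
gripper_width: 0.705
gripper_force: 0.0
```

Request:
servo_tool(
  slide=[
    [0,0,0],
    [0,0,0],
    [0,0,-0.005],
    [0,0,-0.02],
    [0,0,-0.04],
  ],
  spin=[0,0,0,0,0],
  grip=[0.6,0.6,0.6,0.6,0.6],
)

```text
time_s: 4.6
tcp_pos: [0.4363, -0.109, 0.0726]
ee_rot: [[-0.999, 0.042, -0.004], [0.042, 0.999, -0.0], [0.004, -0.0, -1.0]]
wrist_force: [0.5, 0.3, 0.3]
gripper_width: 0.614
gripper_force: 30.0
```

```bash
python3 plan.py .438,-.107,.12,-182.4 .52,.08,.12,-182.4 .6225,.2468,.12,-182.4 .6225,.2468,.040,-182.4; python3 -c "
from ortho import *
cv2.imwrite('pics/g1.png',cv2.resize(capture('top')['pixels'][190:290,310:450],None,fx=4,fy=4))"
```

```text
now [ 0.4363 -0.109   0.0726] 177.59 t 4.6 width 0.6142866566901797
-> .438,-.107,.12,-182.4
   slide [-0.0016, 0.0021, -0.0474] spin -0.01
-> .52,.08,.12,-182.4
   slide [-0.037, 0.0951, 0.0] spin -0.0
   slide [-0.037, 0.0951, 0.0] spin -0.0
-> .6225,.2468,.12,-182.4
   slide [-0.0477, 0.0855, 0.0] spin -0.0
   slide [-0.0477, 0.0855, 0.0] spin -0.0
-> .6225,.2468,.040,-182.4
   slide [0.0, 0.0, 0.08] spin -0.0
```

View pics/g1.png

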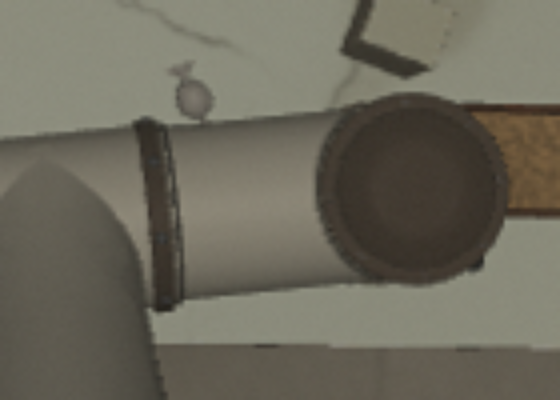

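```bash
python3 -c "
from ortho import *
c=capture('scene'); cv2.imwrite('pics/g2.png',cv2.resize(c['pixels'][150:270,300:440],None,fx=5,fy=5)); print(pix(c,[.4363,-.109,.05]))"
```

```text
(np.float64(368.34996684875284), np.float64(205.52236051691693))
```

View pics/g2.png

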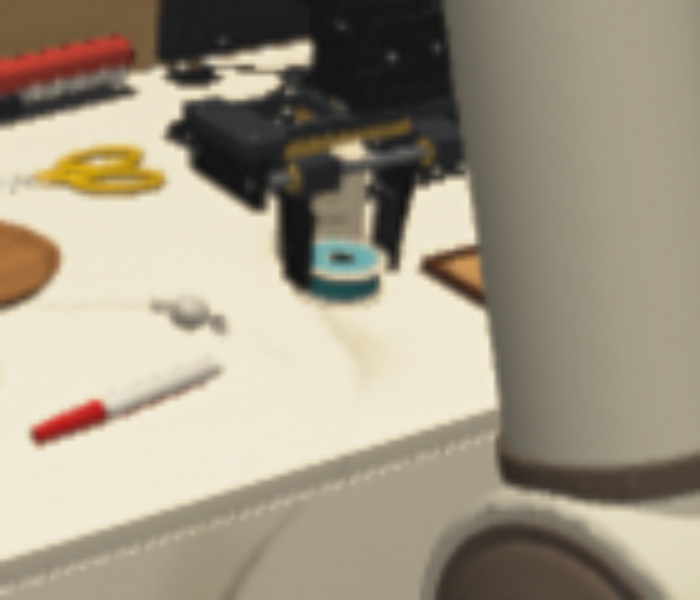

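Request:
servo_tool(
  slide=[
    [0,0,-0.01],
    [0,0.0,-0.02],
    [0,0,-0.03],
    [0,0,-0.04],
    [-0.0016,0.002,-0.047],
  ],
  spin=[0,0,0,0,0],
  grip=[0.6,0.6,0.6,0.6,0.6],
)

```text
time_s: 5.12
tcp_pos: [0.4389, -0.1071, 0.1204]
ee_rot: [[-0.999, 0.042, -0.0], [0.042, 0.999, 0.0], [0.0, 0.0, -1.0]]
wrist_force: [0.8, -1.0, -1.0]
gripper_width: 0.609
gripper_force: 30.0
```

Request:
servo_tool(
  slide=[
    [-0.004,0.01,0],
    [-0.011,0.028,0],
    [-0.019,0.05,0],
    [-0.029,0.074,0],
    [-0.039,0.1,0],
  ],
  spin=[0,0,0,0,0],
  grip=[0.6,0.6,0.6,0.6,0.6],
)

```text
time_s: 5.53
tcp_pos: [0.4825, -0.0073, 0.1193]
ee_rot: [[-0.999, 0.042, -0.001], [0.042, 0.999, -0.0], [0.001, -0.0, -1.0]]
wrist_force: [0.4, -0.6, -0.8]
gripper_width: 0.614
gripper_force: 30.0
```

Request:
servo_tool(
  slide=[
    [-0.01,0.024,0],
    [-0.021,0.048,0],
    [-0.033,0.072,0],
    [-0.045,0.096,0],
    [-0.058,0.12,0],
  ],
  spin=[0,0,0,0,0],
  grip=[0.6,0.6,0.6,0.6,0.6],
)

```text
time_s: 5.95
tcp_pos: [0.5453, 0.1108, 0.119]
ee_rot: [[-0.999, 0.041, -0.002], [0.041, 0.999, -0.0], [0.002, -0.001, -1.0]]
wrist_force: [0.3, -0.1, 0.3]
gripper_width: 0.614
gripper_force: 30.0
```

Request:
servo_tool(
  slide=[
    [-0.015,0.028,0],
    [-0.03,0.055,0],
    [-0.045,0.083,0],
    [-0.058,0.108,0],
    [-0.068,0.13,0],
  ],
  spin=[0,0,0,0,0],
  grip=[0.6,0.6,0.6,0.6,0.6],
)

```text
time_s: 6.37
tcp_pos: [0.6192, 0.2384, 0.1184]
ee_rot: [[-0.999, 0.041, -0.001], [0.041, 0.999, -0.001], [0.001, -0.001, -1.0]]
wrist_force: [0.7, -0.7, -0.0]
gripper_width: 0.61
gripper_force: 30.0
```

```bash
python3 plan.py .6225,.2468,.12,-182.4 .6225,.2468,.041,-182.4
```

```text
now [0.6192 0.2384 0.1184] 177.65 t 6.3667 width 0.6104908126398535
-> .6225,.2468,.12,-182.4
   slide [-0.003, 0.0085, -0.0016] spin 0.05
-> .6225,.2468,.041,-182.4
   slide [0.0, 0.0, 0.079] spin -0.0
```

Request:
servo_tool(
  slide=[
    [-0.002,0.007,0.01],
    [-0.002,0.007,0.025],
    [-0.002,0.007,0.04],
    [-0.002,0.007,0.055],
    [-0.002,0.007,0.065],
  ],
  spin=[0,0,0,0,0],
  grip=[0.6,0.6,0.6,0.6,0.6],
)

```text
time_s: 6.78
tcp_pos: [0.6193, 0.2425, 0.0518]
ee_rot: [[-0.999, 0.042, -0.004], [0.042, 0.999, -0.002], [0.004, -0.002, -1.0]]
wrist_force: [-0.8, -0.1, -0.9]
gripper_width: 0.614
gripper_force: 30.0
```

Request:
servo_tool(
  slide=[
    [0,0,0.003],
    [0,0,0.006],
    [0,0,0.009],
    [0,0,0.012],
    [0,0,0.012],
  ],
  spin=[0,0,0,0,0],
  grip=[0.6,0.6,0.6,0.6,0.6],
)

```text
time_s: 7.2
tcp_pos: [0.6211, 0.2427, 0.0431]
ee_rot: [[-0.999, 0.042, 0.0], [0.042, 0.999, 0.0], [-0.0, 0.0, -1.0]]
wrist_force: [0.3, 0.0, -0.1]
gripper_width: 0.613
gripper_force: 30.0
```

Request:
servo_tool(
  slide=[
    [0,0.002,0.001],
    [0,0.004,0.002],
    [0,0.004,0.003],
    [0,0.004,0.003],
    [0,0.004,0.003],
  ],
  spin=[0,0,0,0,0],
  grip=[0.6,0.6,0.6,0.6,0.6],
)

```text
time_s: 7.62
tcp_pos: [0.6212, 0.2468, 0.0401]
ee_rot: [[-0.999, 0.042, 0.0], [0.042, 0.999, 0.0], [-0.0, 0.0, -1.0]]
wrist_force: [0.7, 0.5, -0.9]
gripper_width: 0.612
gripper_force: 30.0
```

Request:
servo_tool(
  slide=[
    [0,0,0],
    [0,0,0],
    [0,0,0],
    [0,0,-0.003],
    [0,0,-0.01],
  ],
  spin=[0,0,0,0,0],
  grip=[0.15,0.15,0.15,0.15,0.15],
)

```text
time_s: 8.03
tcp_pos: [0.6207, 0.2464, 0.0495]
ee_rot: [[-0.999, 0.042, -0.002], [0.042, 0.999, -0.001], [0.002, -0.001, -1.0]]
wrist_force: [-0.5, 0.3, -0.3]
gripper_width: 0.834
gripper_force: 0.0
```

Request:
servo_tool(
  slide=[
    [0,0,-0.02],
    [0,0,-0.04],
    [0,0,-0.06],
    [0,0,-0.075],
    [0,0,-0.08],
  ],
  spin=[0,0,0,0,0],
  grip=[0,0,0,0,0],
)

```text
time_s: 8.45
tcp_pos: [0.6228, 0.2475, 0.1342]
ee_rot: [[-0.999, 0.041, 0.006], [0.041, 0.999, 0.003], [-0.006, 0.003, -1.0]]
wrist_force: [0.5, 0.5, 1.1]
gripper_width: 0.988
gripper_force: 0.0
```

```bash
python3 plan.py .50,.285,.13,-182.4  .4155,.345,.12,-182.4 .4155,.345,.034,-182.4; python3 -c "
from ortho import *
c=capture('scene')
for t in ('spool_a',):print([(np.round(q['point'],3),q['conf']) for q in tip_of(t,'scene')])
cv2.imwrite('pics/g3.png',cv2.resize(c['pixels'][190:280,160:280],None,fx=5,fy=5))"
```

```text
now [0.6228 0.2475 0.1342] 177.64 t 8.45 width 0.9884038667396104
-> .50,.285,.13,-182.4
   slide [0.1242, 0.0324, 0.0042] spin 0.04
-> .4155,.345,.12,-182.4
   slide [0.0869, 0.0564, 0.01] spin -0.0
-> .4155,.345,.034,-182.4
   slide [0.0, 0.0, 0.086] spin -0.0
[(array([ 0.417,  0.346, -0.   ]), 0.68), (array([0.62 , 0.245, 0.   ]), 0.65), (array([ 0.505, -0.042,  0.002]), 0.46)]
```

View pics/g3.png

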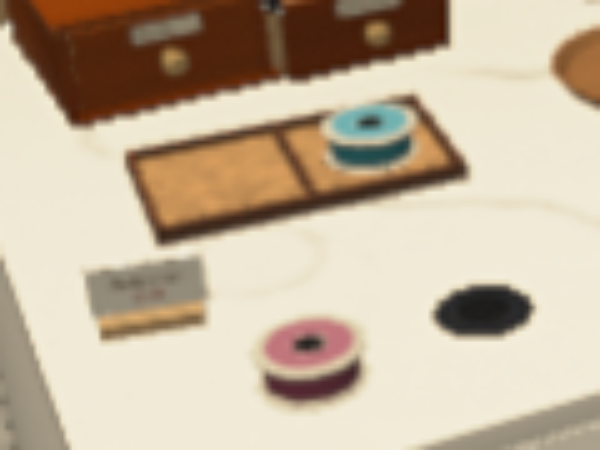

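The teal spool, at (370,135) in the crop, sits flat in the right bay. Now the plum spool.

Request:
servo_tool(
  slide=[
    [0.022,0.009,0.001],
    [0.046,0.019,0.003],
    [0.07,0.03,0.005],
    [0.095,0.04,0.007],
    [0.115,0.048,0.008],
  ],
  spin=[0,0,0,0,0],
  grip=[0,0,0,0,0],
)

```text
time_s: 8.97
tcp_pos: [0.506, 0.2992, 0.1203]
ee_rot: [[-0.999, 0.042, -0.003], [0.042, 0.999, -0.002], [0.003, -0.002, -1.0]]
wrist_force: [-1.2, 0.6, -0.3]
gripper_width: 1.0
gripper_force: 0.0
```

Request:
servo_tool(
  slide=[
    [0.024,0.01,0.001],
    [0.048,0.02,0.003],
    [0.07,0.029,0.005],
    [0.087,0.037,0.006],
    [0.096,0.041,0.006],
  ],
  spin=[0,0,0,0,0],
  grip=[0,0,0,0,0],
)

```text
time_s: 9.38
tcp_pos: [0.4119, 0.3443, 0.1147]
ee_rot: [[-0.999, 0.04, -0.002], [0.04, 0.999, -0.002], [0.002, -0.002, -1.0]]
wrist_force: [0.3, 0.2, -1.0]
gripper_width: 1.002
gripper_force: 0.0
```

Request:
servo_tool(
  slide=[
    [0,0,0.01],
    [0,0,0.025],
    [0,0,0.042],
    [0,0,0.057],
    [0,0,0.065],
  ],
  spin=[0,0,0,0,0],
  grip=[0,0,0,0,0],
)

```text
time_s: 9.8
tcp_pos: [0.414, 0.3429, 0.0483]
ee_rot: [[-0.999, 0.043, -0.003], [0.043, 0.999, -0.003], [0.002, -0.003, -1.0]]
wrist_force: [-0.8, -0.2, -0.5]
gripper_width: 1.004
gripper_force: 0.0
```

```bash
python3 plan.py .4155,.345,.034,-182.4
```

```text
now [0.414  0.3429 0.0483] 177.53 t 9.8 width 1.0039601345979414
-> .4155,.345,.034,-182.4
   slide [-0.0014, 0.0022, 0.0143] spin -0.07
```

Request:
servo_tool(
  slide=[
    [-0.0014,0.002,0.005],
    [-0.0014,0.002,0.01],
    [-0.0014,0.002,0.014],
    [-0.0014,0.002,0.0145],
    [-0.0014,0.002,0.0145],
  ],
  spin=[0,0,0,0,0],
  grip=[0,0,0.3,0.6,0.6],
)

```text
time_s: 10.22
tcp_pos: [0.4158, 0.3465, 0.0367]
ee_rot: [[-0.999, 0.042, 0.0], [0.042, 0.999, 0.0], [-0.0, 0.0, -1.0]]
wrist_force: [-0.0, 0.2, 0.6]
gripper_width: 0.852
gripper_force: 0.0
```

Request:
servo_tool(
  slide=[
    [0,0,0],
    [0,0,0],
    [0,0,0],
    [0,0,0],
    [0,0,0],
  ],
  spin=[0,0,0,0,0],
  grip=[0.6,0.6,0.6,0.6,0.6],
)

```text
time_s: 10.63
tcp_pos: [0.4158, 0.3466, 0.037]
ee_rot: [[-0.999, 0.042, 0.0], [0.042, 0.999, 0.001], [-0.0, 0.001, -1.0]]
wrist_force: [0.9, 0.1, 2.7]
gripper_width: 0.589
gripper_force: 30.0
```

Request:
servo_tool(
  slide=[
    [0,0,-0.01],
    [0,0,-0.025],
    [0,0,-0.045],
    [0,0,-0.065],
    [0,0,-0.08],
  ],
  spin=[0,0,0,0,0],
  grip=[0.6,0.6,0.6,0.6,0.6],
)

```text
time_s: 11.05
tcp_pos: [0.416, 0.3468, 0.1187]
ee_rot: [[-0.999, 0.041, 0.001], [0.041, 0.999, 0.001], [-0.001, 0.002, -1.0]]
wrist_force: [0.7, 0.0, 0.3]
gripper_width: 0.59
gripper_force: 30.0
```

```bash
python3 plan.py .626,.334,.12,-182.4 .626,.334,.052,-182.4
```

```text
now [0.416  0.3468 0.1187] 177.63 t 11.05 width 0.5897082360014868
-> .626,.334,.12,-182.4
   slide [-0.1052, -0.002, -0.0006] spin 0.01
   slide [-0.1052, -0.002, -0.0006] spin 0.01
-> .626,.334,.052,-182.4
   slide [-0.0, -0.0, 0.068] spin -0.0
```

Request:
servo_tool(
  slide=[
    [-0.012,0,0],
    [-0.032,0,0],
    [-0.055,-0.001,0],
    [-0.08,-0.001,0],
    [-0.105,-0.002,0],
  ],
  spin=[0,0,0,0,0],
  grip=[0.6,0.6,0.6,0.6,0.6],
)

```text
time_s: 11.47
tcp_pos: [0.5217, 0.3397, 0.1164]
ee_rot: [[-0.999, 0.041, -0.0], [0.041, 0.999, -0.0], [0.0, -0.0, -1.0]]
wrist_force: [0.1, 0.8, -0.2]
gripper_width: 0.589
gripper_force: 30.0
```

Request:
servo_tool(
  slide=[
    [-0.025,0,0],
    [-0.05,0,0],
    [-0.075,-0.001,0],
    [-0.095,-0.001,0],
    [-0.106,-0.002,0],
  ],
  spin=[0,0,0,0,0],
  grip=[0.6,0.6,0.6,0.6,0.6],
)

```text
time_s: 11.88
tcp_pos: [0.6288, 0.3327, 0.1154]
ee_rot: [[-0.999, 0.043, -0.0], [0.043, 0.999, -0.0], [0.0, -0.0, -1.0]]
wrist_force: [-0.5, 0.3, -0.8]
gripper_width: 0.59
gripper_force: 30.0
```

Request:
servo_tool(
  slide=[
    [0,0,0.01],
    [0,0,0.025],
    [0,0,0.042],
    [0,0,0.057],
    [0,0,0.065],
  ],
  spin=[0,0,0,0,0],
  grip=[0.6,0.6,0.6,0.6,0.6],
)

```text
time_s: 12.3
tcp_pos: [0.6242, 0.3325, 0.0481]
ee_rot: [[-0.999, 0.042, -0.005], [0.042, 0.999, -0.003], [0.005, -0.003, -1.0]]
wrist_force: [-0.7, 0.1, -0.5]
gripper_width: 0.589
gripper_force: 30.0
```

Request:
servo_tool(
  slide=[
    [0,0,0.003],
    [0,0,0.006],
    [0,0,0.008],
    [0,0,0.009],
    [0,0,0.009],
  ],
  spin=[0,0,0,0,0],
  grip=[0.6,0.6,0.6,0.6,0.6],
)

```text
time_s: 12.72
tcp_pos: [0.6265, 0.3339, 0.0431]
ee_rot: [[-0.999, 0.042, 0.001], [0.042, 0.999, 0.001], [-0.001, 0.001, -1.0]]
wrist_force: [-0.6, 0.7, 0.1]
gripper_width: 0.59
gripper_force: 30.0
```

```bash
python3 plan.py .626,.334,.0425,-182.4
```

```text
now [0.6265 0.3339 0.0431] 177.62 t 12.7167 width 0.5898854003940978
-> .626,.334,.0425,-182.4
   slide [0.0005, 0.0001, 0.0006] spin 0.02
```

Request:
servo_tool(
  slide=[
    [0,0,0.0005],
    [0,0,0.0005],
    [0,0,0.0005],
    [0,0,-0.003],
    [0,0,-0.01],
  ],
  spin=[0,0,0,0,0],
  grip=[0.18,0.18,0.18,0.18,0.18],
)

```text
time_s: 13.13
tcp_pos: [0.6258, 0.3333, 0.0521]
ee_rot: [[-0.999, 0.042, -0.001], [0.042, 0.999, -0.001], [0.001, -0.001, -1.0]]
wrist_force: [-0.2, -0.5, -1.0]
gripper_width: 0.801
gripper_force: 0.0
```

Request:
servo_tool(
  slide=[
    [0,0,-0.02],
    [0,0,-0.04],
    [0,0,-0.06],
    [0,0,-0.075],
    [0,0,-0.08],
  ],
  spin=[0,0,0,0,0],
  grip=[0,0,0,0,0],
)

```text
time_s: 13.55
tcp_pos: [0.6278, 0.3345, 0.137]
ee_rot: [[-0.999, 0.041, 0.006], [0.041, 0.999, 0.004], [-0.006, 0.004, -1.0]]
wrist_force: [0.5, 0.3, 0.3]
gripper_width: 0.989
gripper_force: 0.0
```

```bash
python3 plan.py .4938,.121,.12,-101 .4938,.121,.032,-101; python3 -c "
from ortho import *
for n in('scene','top'):
  c=capture(n)
  for t in ('spool_a','praline_a'):print([(np.round(q['point'],3),q['conf']) for q in tip_of(t,n)])
  print('tilt check top flange spread')
  if n=='scene': cv2.imwrite('pics/g4.png',cv2.resize(c['pixels'][190:280,160:280],None,fx=5,fy=5))"
```

```text
now [0.6278 0.3345 0.137 ] 177.64 t 13.55 width 0.9886014741054635
-> .4938,.121,.12,-101
   slide [0.0417, -0.073, 0.0057] spin -27.12
   slide [0.0704, -0.0459, 0.0057] spin -27.12
   slide [0.0836, -0.0088, 0.0057] spin -27.12
-> .4938,.121,.032,-101
   slide [-0.0, 0.0, 0.088] spin -0.0
[(array([0.625, 0.334, 0.006]), 0.52), (array([ 0.622,  0.244, -0.   ]), 0.46)]
[(array([ 0.5  , -0.042,  0.002]), 0.62), (array([0.497, 0.125, 0.   ]), 0.54), (array([0.498, 0.407, 0.001]), 0.17)]
tilt check top flange spread
[(array([0.624, 0.248, 0.005]), 0.83)]
[(array([ 0.502, -0.047,  0.003]), 0.66), (array([0.496, 0.122, 0.003]), 0.62), (array([ 0.44 ,  0.042, -0.002]), 0.29)]
tilt check top flange spread
```

View pics/g4.png

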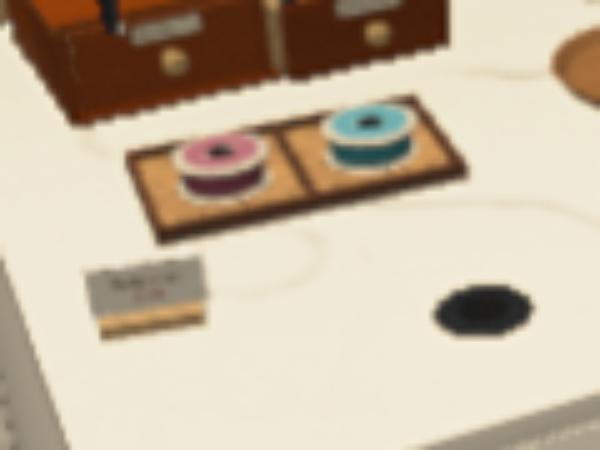

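Both spools lie flat in their bays, plum at (220,165) and teal at (370,135). Next is the brown praline.

Request:
servo_tool(
  slide=[
    [0.006,-0.012,0.001],
    [0.015,-0.028,0.002],
    [0.024,-0.044,0.003],
    [0.033,-0.059,0.005],
    [0.0417,-0.073,0.006],
  ],
  spin=[-5,-10.5,-16,-21.6,-27.1],
  grip=[0,0,0,0,0],
)

```text
time_s: 14.27
tcp_pos: [0.5805, 0.2612, 0.125]
ee_rot: [[-0.907, -0.422, -0.002], [-0.422, 0.907, -0.002], [0.003, -0.0, -1.0]]
wrist_force: [0.5, -1.1, 0.3]
gripper_width: 1.0
gripper_force: 0.0
```

Request:
servo_tool(
  slide=[
    [0.014,-0.009,0.001],
    [0.028,-0.018,0.002],
    [0.042,-0.027,0.003],
    [0.056,-0.037,0.005],
    [0.0704,-0.046,0.006],
  ],
  spin=[-5.4,-10.8,-16.2,-21.6,-27.1],
  grip=[0.3,0.3,0.3,0.3,0.3],
)

```text
time_s: 14.68
tcp_pos: [0.5359, 0.1901, 0.1193]
ee_rot: [[-0.615, -0.789, -0.002], [-0.789, 0.615, -0.001], [0.002, 0.001, -1.0]]
wrist_force: [0.7, -0.1, -0.5]
gripper_width: 0.74
gripper_force: 0.0
```

Request:
servo_tool(
  slide=[
    [0.02,-0.002,0.001],
    [0.04,-0.004,0.002],
    [0.06,-0.006,0.003],
    [0.075,-0.008,0.005],
    [0.0836,-0.0088,0.006],
  ],
  spin=[-6,-12,-18,-23.5,-27.1],
  grip=[0.3,0.3,0.3,0.3,0.3],
)

```text
time_s: 15.1
tcp_pos: [0.4903, 0.1183, 0.1135]
ee_rot: [[-0.189, -0.982, -0.003], [-0.982, 0.189, -0.001], [0.002, 0.003, -1.0]]
wrist_force: [-0.1, 0.1, 0.2]
gripper_width: 0.701
gripper_force: 0.0
```

Request:
servo_tool(
  slide=[
    [0,0,0.01],
    [0,0,0.025],
    [0,0,0.042],
    [0,0,0.055],
    [0,0,0.06],
  ],
  spin=[0,0,0,0,0],
  grip=[0.3,0.3,0.3,0.3,0.3],
)

```text
time_s: 15.52
tcp_pos: [0.4905, 0.1192, 0.0521]
ee_rot: [[-0.193, -0.981, -0.005], [-0.981, 0.193, -0.002], [0.003, 0.004, -1.0]]
wrist_force: [-0.7, -0.0, 0.1]
gripper_width: 0.7
gripper_force: 0.0
```

```bash
python3 plan.py .4942,.121,.0325,-101
```

```text
now [0.4905 0.1192 0.0521] -101.12 t 15.5167 width 0.6995716200176054
-> .4942,.121,.0325,-101
   slide [-0.0025, -0.0032, 0.0196] spin -0.12
```

Request:
servo_tool(
  slide=[
    [-0.0025,-0.0032,0.006],
    [-0.0025,-0.0032,0.012],
    [-0.0025,-0.0032,0.018],
    [-0.0025,-0.0032,0.02],
    [-0.0025,-0.0032,0.02],
  ],
  spin=[0,0,0,0,0],
  grip=[0.3,0.3,0.3,0.3,0.4],
)

```text
time_s: 15.93
tcp_pos: [0.4955, 0.1218, 0.0342]
ee_rot: [[-0.192, -0.981, -0.001], [-0.981, 0.192, -0.0], [0.001, 0.001, -1.0]]
wrist_force: [-0.5, -0.6, -0.7]
gripper_width: 0.68
gripper_force: 0.0
```

Request:
servo_tool(
  slide=[
    [0,0,0],
    [0,0,0],
    [0,0,0],
    [0,0,0],
    [0,0,0],
  ],
  spin=[0,0,0,0,0],
  grip=[0.85,0.85,0.85,0.85,0.85],
)

```text
time_s: 16.35
tcp_pos: [0.4958, 0.122, 0.0348]
ee_rot: [[-0.192, -0.981, 0.001], [-0.981, 0.192, 0.0], [-0.0, -0.0, -1.0]]
wrist_force: [-1.0, 0.3, -0.7]
gripper_width: 0.325
gripper_force: 0.0
```

Request:
servo_tool(
  slide=[
    [0,0,0],
    [0,0,0],
    [0,0,0],
    [0,0,0],
    [0,0,0],
  ],
  spin=[0,0,0,0,0],
  grip=[0.85,0.85,0.85,0.85,0.85],
)

```text
time_s: 16.77
tcp_pos: [0.4958, 0.1219, 0.0347]
ee_rot: [[-0.192, -0.981, 0.0], [-0.981, 0.192, 0.0], [-0.0, -0.0, -1.0]]
wrist_force: [-0.9, -0.4, 2.6]
gripper_width: 0.254
gripper_force: 30.0
```

Request:
servo_tool(
  slide=[
    [0,0,-0.01],
    [0,0,-0.025],
    [0,0,-0.045],
    [0,0,-0.065],
    [0,0,-0.08],
  ],
  spin=[0,0,0,0,0],
  grip=[0.85,0.85,0.85,0.85,0.85],
)

```text
time_s: 17.18
tcp_pos: [0.4962, 0.122, 0.1166]
ee_rot: [[-0.192, -0.981, 0.002], [-0.981, 0.192, 0.001], [-0.001, -0.002, -1.0]]
wrist_force: [-0.3, 0.2, -0.1]
gripper_width: 0.251
gripper_force: 30.0
```

```bash
python3 plan.py .643,.0745,.115,-180 .643,.0745,.0375,-180
```

```text
now [0.4962 0.122  0.1166] -101.08 t 17.1833 width 0.25075990918272684
-> .643,.0745,.115,-180
   slide [0.0061, -0.0511, 0.0005] spin 26.31
   slide [-0.0171, -0.0485, 0.0005] spin 26.31
   slide [-0.0369, -0.0359, 0.0005] spin 26.31
-> .643,.0745,.0375,-180
   slide [0.0, -0.0, 0.0775] spin -0.0
```

Request:
servo_tool(
  slide=[
    [0.001,-0.008,0],
    [0.002,-0.018,0],
    [0.003,-0.029,0],
    [0.005,-0.04,0],
    [0.006,-0.051,0],
  ],
  spin=[4,9,15,20.5,26.3],
  grip=[0.85,0.85,0.85,0.85,0.85],
)

```text
time_s: 17.6
tcp_pos: [0.545, 0.1059, 0.1152]
ee_rot: [[-0.611, -0.792, 0.0], [-0.792, 0.611, 0.0], [-0.0, -0.0, -1.0]]
wrist_force: [0.6, 0.5, 0.3]
gripper_width: 0.248
gripper_force: 30.0
```

Request:
servo_tool(
  slide=[
    [-0.003,-0.01,0],
    [-0.007,-0.019,0],
    [-0.01,-0.029,0],
    [-0.014,-0.039,0],
    [-0.017,-0.0485,0],
  ],
  spin=[5.3,10.6,15.8,21,26.3],
  grip=[0.85,0.85,0.85,0.85,0.85],
)

```text
time_s: 18.02
tcp_pos: [0.594, 0.09, 0.1151]
ee_rot: [[-0.898, -0.439, 0.0], [-0.439, 0.898, 0.0], [-0.0, -0.0, -1.0]]
wrist_force: [-0.3, -0.9, -0.6]
gripper_width: 0.249
gripper_force: 30.0
```

Request:
servo_tool(
  slide=[
    [-0.009,-0.009,0],
    [-0.018,-0.018,0],
    [-0.027,-0.026,0],
    [-0.033,-0.032,0],
    [-0.037,-0.036,0],
  ],
  spin=[6,12,18,23,26.3],
  grip=[0.85,0.85,0.85,0.85,0.85],
)

```text
time_s: 18.43
tcp_pos: [0.6433, 0.0739, 0.1149]
ee_rot: [[-1.0, 0.004, 0.0], [0.004, 1.0, 0.0], [-0.0, 0.0, -1.0]]
wrist_force: [0.1, -0.7, 0.1]
gripper_width: 0.25
gripper_force: 30.0
```

Request:
servo_tool(
  slide=[
    [0,0,0.01],
    [0,0,0.025],
    [0,0,0.042],
    [0,0,0.055],
    [0,0,0.06],
  ],
  spin=[0,0,0,0,0],
  grip=[0.85,0.85,0.85,0.85,0.85],
)

```text
time_s: 18.85
tcp_pos: [0.6405, 0.074, 0.0519]
ee_rot: [[-1.0, -0.001, -0.005], [-0.001, 1.0, -0.001], [0.005, -0.001, -1.0]]
wrist_force: [-0.6, -0.2, -0.6]
gripper_width: 0.248
gripper_force: 30.0
```

```bash
python3 plan.py .643,.0745,.040,-180
```

```text
now [0.6405 0.074  0.0519] -179.94 t 18.85 width 0.24768539995394853
-> .643,.0745,.040,-180
   slide [-0.0025, 0.0005, 0.0119] spin 0.06
```

Request:
servo_tool(
  slide=[
    [0,0,0.004],
    [0,0,0.008],
    [0,0,0.012],
    [0,0,0.0135],
    [0,0,0.0135],
  ],
  spin=[0,0,0,0,0],
  grip=[0.85,0.85,0.85,0.85,0.85],
)

```text
time_s: 19.27
tcp_pos: [0.6426, 0.0744, 0.0411]
ee_rot: [[-1.0, -0.0, 0.0], [-0.0, 1.0, 0.0], [-0.0, 0.0, -1.0]]
wrist_force: [-0.1, 0.8, 0.3]
gripper_width: 0.251
gripper_force: 30.0
```

Request:
servo_tool(
  slide=[
    [0,0,0],
    [0,0,0],
    [0,0,0],
    [0,0,-0.004],
    [0,0,-0.012],
  ],
  spin=[0,0,0,0,0],
  grip=[0.58,0.58,0.58,0.58,0.58],
)

```text
time_s: 19.68
tcp_pos: [0.642, 0.0742, 0.0526]
ee_rot: [[-1.0, 0.0, -0.002], [0.0, 1.0, -0.001], [0.002, -0.001, -1.0]]
wrist_force: [-0.4, -0.6, 0.2]
gripper_width: 0.413
gripper_force: 0.0
```

Request:
servo_tool(
  slide=[
    [0,0,-0.02],
    [0,0,-0.04],
    [0,0,-0.06],
    [0,0,-0.07],
    [0,0,-0.075],
  ],
  spin=[0,0,0,0,0],
  grip=[0.35,0.35,0.35,0.35,0.35],
)

```text
time_s: 20.1
tcp_pos: [0.6436, 0.0747, 0.1309]
ee_rot: [[-1.0, -0.0, 0.004], [-0.0, 1.0, 0.001], [-0.004, 0.001, -1.0]]
wrist_force: [-0.3, 0.5, 0.4]
gripper_width: 0.636
gripper_force: 0.0
```

```bash
python3 plan.py .503,-.045,.12,-155.3 .503,-.045,.055,-155.3
```

```text
now [0.6436 0.0747 0.1309] -179.98 t 20.1 width 0.6357467517109294
-> .503,-.045,.12,-155.3
   slide [0.1407, -0.1196, 0.0109] spin -24.68
-> .503,-.045,.055,-155.3
   slide [0.0, 0.0, 0.065] spin -0.0
```

Request:
servo_tool(
  slide=[
    [0.02,-0.017,0.001],
    [0.047,-0.04,0.002],
    [0.074,-0.063,0.003],
    [0.1,-0.085,0.005],
    [0.122,-0.104,0.006],
  ],
  spin=[-4,-9,-14,-18,-22],
  grip=[0.35,0.35,0.35,0.35,0.35],
)

```text
time_s: 20.52
tcp_pos: [0.5178, -0.0309, 0.1212]
ee_rot: [[-0.926, -0.377, -0.003], [-0.377, 0.926, -0.0], [0.003, 0.001, -1.0]]
wrist_force: [-0.2, 0.8, 0.4]
gripper_width: 0.649
gripper_force: 0.0
```

```bash
python3 plan.py .5033,-.0447,.12,-155.3 .5033,-.0447,.055,-155.3
```

```text
now [ 0.5178 -0.0309  0.1212] -157.82 t 20.5167 width 0.6485097580787209
-> .5033,-.0447,.12,-155.3
   slide [0.0186, -0.0073, 0.0012] spin -2.52
-> .5033,-.0447,.055,-155.3
   slide [0.0, 0.0, 0.065] spin -0.0
```

Request:
servo_tool(
  slide=[
    [0.008,-0.003,0],
    [0.016,-0.006,0.005],
    [0.02,-0.0075,0.02],
    [0.02,-0.0075,0.035],
    [0.02,-0.0075,0.045],
  ],
  spin=[-1.5,-2.6,-2.6,-2.6,-2.6],
  grip=[0.35,0.35,0.35,0.35,0.35],
)

```text
time_s: 20.93
tcp_pos: [0.5036, -0.0445, 0.0757]
ee_rot: [[-0.91, -0.416, -0.002], [-0.416, 0.91, -0.0], [0.002, 0.001, -1.0]]
wrist_force: [1.4, 0.9, -0.1]
gripper_width: 0.649
gripper_force: 0.0
```

Request:
servo_tool(
  slide=[
    [0,0,0.005],
    [0,0,0.01],
    [0,0,0.015],
    [0,0,0.015],
    [0,0,0.015],
  ],
  spin=[0,0,0,0,0],
  grip=[0.35,0.35,0.35,0.35,0.35],
)

```text
time_s: 21.35
tcp_pos: [0.5051, -0.044, 0.062]
ee_rot: [[-0.909, -0.417, -0.0], [-0.417, 0.909, -0.0], [0.0, -0.0, -1.0]]
wrist_force: [0.2, -0.6, -0.0]
gripper_width: 0.647
gripper_force: 0.0
```

```bash
python3 plan.py .5033,-.0447,.034,-155.3
```

```text
now [ 0.5051 -0.044   0.062 ] -155.37 t 21.35 width 0.6468556709987758
-> .5033,-.0447,.034,-155.3
   slide [0.0019, 0.0001, 0.028] spin -0.07
```

Request:
servo_tool(
  slide=[
    [0.002,0,0.008],
    [0.002,0,0.016],
    [0.002,0,0.023],
    [0.002,0,0.028],
    [0.002,0,0.028],
  ],
  spin=[0,0,0,0,0],
  grip=[0.35,0.35,0.35,0.35,0.5],
)

```text
time_s: 21.77
tcp_pos: [0.5021, -0.0451, 0.0326]
ee_rot: [[-0.909, -0.416, -0.003], [-0.416, 0.909, -0.001], [0.003, 0.001, -1.0]]
wrist_force: [-0.4, -0.5, -0.4]
gripper_width: 0.623
gripper_force: 0.0
```

Request:
servo_tool(
  slide=[
    [0,0,0],
    [0,0,0],
    [0,0,0],
    [0,0,0],
    [0,0,0],
  ],
  spin=[0,0,0,0,0],
  grip=[0.85,0.85,0.85,0.85,0.85],
)

```text
time_s: 22.18
tcp_pos: [0.5032, -0.0449, 0.0343]
ee_rot: [[-0.909, -0.416, 0.001], [-0.416, 0.909, 0.0], [-0.001, -0.0, -1.0]]
wrist_force: [-0.6, 0.4, 0.5]
gripper_width: 0.283
gripper_force: 0.7
```

Request:
servo_tool(
  slide=[
    [0,0,0],
    [0,0,0],
    [0,0,0],
    [0,0,0],
    [0,0,0],
  ],
  spin=[0,0,0,0,0],
  grip=[0.85,0.85,0.85,0.85,0.85],
)

```text
time_s: 22.6
tcp_pos: [0.5032, -0.0449, 0.0343]
ee_rot: [[-0.909, -0.417, 0.0], [-0.417, 0.909, 0.0], [-0.0, -0.0, -1.0]]
wrist_force: [0.0, -0.0, 4.4]
gripper_width: 0.272
gripper_force: 29.9
```

Request:
servo_tool(
  slide=[
    [0,0,-0.01],
    [0,0,-0.025],
    [0,0,-0.045],
    [0,0,-0.065],
    [0,0,-0.08],
  ],
  spin=[0,0,0,0,0],
  grip=[0.85,0.85,0.85,0.85,0.85],
)

```text
time_s: 23.02
tcp_pos: [0.5034, -0.0449, 0.116]
ee_rot: [[-0.909, -0.417, 0.002], [-0.417, 0.909, 0.0], [-0.002, -0.001, -1.0]]
wrist_force: [0.3, 0.1, -0.5]
gripper_width: 0.272
gripper_force: 29.9
```

```bash
python3 plan.py .643,.018,.115,-180 .643,.018,.054,-180
```

```text
now [ 0.5034 -0.0449  0.116 ] -155.38 t 23.0167 width 0.2722734868568975
-> .643,.018,.115,-180
   slide [-0.1531, -0.001, 0.001] spin 24.62
-> .643,.018,.054,-180
   slide [0.0, -0.0, 0.061] spin -0.0
```

Request:
servo_tool(
  slide=[
    [-0.01,0,0],
    [-0.025,0,0],
    [-0.045,0,0],
    [-0.065,-0.001,0],
    [-0.085,-0.001,0],
  ],
  spin=[2,4,7,10,13],
  grip=[0.85,0.85,0.85,0.85,0.85],
)

```text
time_s: 23.43
tcp_pos: [0.5813, -0.0102, 0.1147]
ee_rot: [[-0.98, -0.198, 0.0], [-0.198, 0.98, 0.0], [-0.0, 0.0, -1.0]]
wrist_force: [0.2, 0.5, 1.3]
gripper_width: 0.268
gripper_force: 29.9
```

```bash
python3 plan.py .643,.018,.115,-180
```

```text
now [ 0.5813 -0.0102  0.1147] -168.56 t 23.4333 width 0.26774580181120716
-> .643,.018,.115,-180
   slide [-0.066, 0.0154, -0.0003] spin 11.44
```

Request:
servo_tool(
  slide=[
    [-0.018,0.004,0],
    [-0.036,0.008,0],
    [-0.051,0.012,0],
    [-0.061,0.014,0],
    [-0.066,0.0154,0],
  ],
  spin=[3,6,9,10.8,11.5],
  grip=[0.85,0.85,0.85,0.85,0.85],
)

```text
time_s: 23.85
tcp_pos: [0.6433, 0.0184, 0.1141]
ee_rot: [[-1.0, -0.001, 0.0], [-0.001, 1.0, 0.0], [-0.0, 0.0, -1.0]]
wrist_force: [0.6, -0.3, 0.0]
gripper_width: 0.274
gripper_force: 29.9
```

Request:
servo_tool(
  slide=[
    [0,0,0.01],
    [0,0,0.025],
    [0,0,0.042],
    [0,0,0.055],
    [0,0,0.06],
  ],
  spin=[0,0,0,0,0],
  grip=[0.85,0.85,0.85,0.85,0.85],
)

```text
time_s: 24.27
tcp_pos: [0.6397, 0.0172, 0.0513]
ee_rot: [[-1.0, -0.001, -0.005], [-0.001, 1.0, -0.001], [0.005, -0.001, -1.0]]
wrist_force: [-0.2, 0.5, 0.3]
gripper_width: 0.27
gripper_force: 29.9
```

Request:
servo_tool(
  slide=[
    [0,0,0.004],
    [0,0,0.008],
    [0,0,0.012],
    [0,0,0.0135],
    [0,0,0.0135],
  ],
  spin=[0,0,0,0,0],
  grip=[0.85,0.85,0.85,0.85,0.85],
)

```text
time_s: 24.68
tcp_pos: [0.6422, 0.0179, 0.0406]
ee_rot: [[-1.0, -0.002, 0.0], [-0.002, 1.0, 0.0], [-0.0, 0.0, -1.0]]
wrist_force: [0.6, 0.1, -1.1]
gripper_width: 0.275
gripper_force: 29.9
```

```bash
python3 plan.py .643,.018,.040,-180
```

```text
now [0.6422 0.0179 0.0406] -179.89 t 24.6833 width 0.2753099975542885
-> .643,.018,.040,-180
   slide [-0.0008, 0.0001, 0.0006] spin 0.11
```

Next: release, rise and check the dish, then plan the marker grasp.

Request:
servo_tool(
  slide=[
    [0,0,0.0005],
    [0,0,0.0005],
    [0,0,0],
    [0,0,-0.004],
    [0,0,-0.012],
  ],
  spin=[0,0,0,0,0],
  grip=[0.57,0.57,0.57,0.57,0.57],
)

```text
time_s: 25.1
tcp_pos: [0.6417, 0.0178, 0.0522]
ee_rot: [[-1.0, -0.002, -0.002], [-0.002, 1.0, -0.0], [0.002, -0.0, -1.0]]
wrist_force: [-0.1, -0.0, -0.4]
gripper_width: 0.422
gripper_force: 0.0
```

Request:
servo_tool(
  slide=[
    [0,0,-0.02],
    [0,0,-0.04],
    [0,0,-0.06],
    [0,0,-0.07],
    [0,0,-0.075],
  ],
  spin=[0,0,0,0,0],
  grip=[0.4,0.4,0.4,0.4,0.4],
)

```text
time_s: 25.52
tcp_pos: [0.6433, 0.0182, 0.1303]
ee_rot: [[-1.0, -0.002, 0.004], [-0.002, 1.0, 0.001], [-0.004, 0.001, -1.0]]
wrist_force: [-1.4, 0.5, 0.3]
gripper_width: 0.59
gripper_force: 0.0
```

```bash
python3 plan.py .434,.0395,.12,-81.2; python3 -c "
from ortho import *
c=capture('scene')
for t in ('praline_a','marker'):print([(np.round(q['point'],3),q['conf']) for q in tip_of(t,'scene')])
cv2.imwrite('pics/g5.png',cv2.resize(c['pixels'][180:250,250:370],None,fx=5,fy=5))"
```

```text
now [0.6433 0.0182 0.1303] -179.88 t 25.5167 width 0.5901780739596338
-> .434,.0395,.12,-81.2
   slide [0.0698, 0.0073, 0.0034] spin -32.89
   slide [0.0546, 0.044, 0.0034] spin -32.89
   slide [0.022, 0.0666, 0.0034] spin -32.89
[(array([0.642, 0.074, 0.008]), 0.56), (array([0.646, 0.02 , 0.006]), 0.36)]
[(array([ 0.436,  0.037, -0.002]), 0.72)]
```

View pics/g5.png

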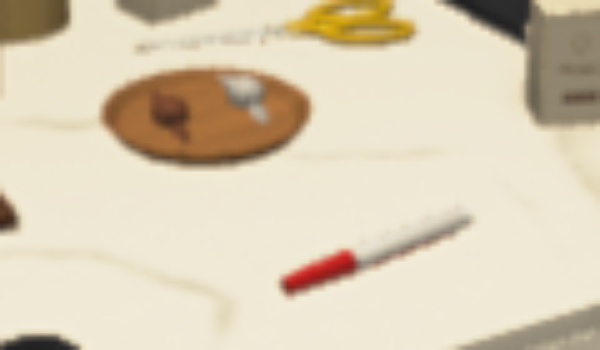

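Both pralines sit side by side in the dish, at (170,110) and (245,92). The marker lies undisturbed, its middle near (375,255).

Request:
servo_tool(
  slide=[
    [0.01,0.001,0],
    [0.024,0.002,0.001],
    [0.039,0.004,0.002],
    [0.054,0.006,0.003],
    [0.07,0.007,0.0034],
  ],
  spin=[-5.8,-12.5,-19.3,-26.1,-32.9],
  grip=[0.4,0.4,0.4,0.4,0.4],
)

```text
time_s: 26.08
tcp_pos: [0.5707, 0.0247, 0.1223]
ee_rot: [[-0.836, -0.549, -0.003], [-0.549, 0.836, -0.001], [0.003, 0.001, -1.0]]
wrist_force: [-0.0, 0.2, 0.8]
gripper_width: 0.602
gripper_force: 0.0
```

Request:
servo_tool(
  slide=[
    [0.011,0.009,0],
    [0.022,0.018,0.001],
    [0.033,0.027,0.002],
    [0.044,0.035,0.003],
    [0.0546,0.044,0.0034],
  ],
  spin=[-6.6,-13.2,-19.8,-26.4,-32.9],
  grip=[0.4,0.4,0.4,0.4,0.4],
)

```text
time_s: 26.5
tcp_pos: [0.5008, 0.0316, 0.1192]
ee_rot: [[-0.403, -0.915, -0.003], [-0.915, 0.403, -0.001], [0.002, 0.003, -1.0]]
wrist_force: [-0.3, 0.1, -1.5]
gripper_width: 0.6
gripper_force: 0.0
```

Request:
servo_tool(
  slide=[
    [0.005,0.015,0],
    [0.01,0.031,0.001],
    [0.015,0.047,0.002],
    [0.02,0.06,0.003],
    [0.022,0.0666,0.0034],
  ],
  spin=[-6.9,-13.8,-20.7,-27.5,-32.9],
  grip=[0.4,0.4,0.4,0.4,0.4],
)

```text
time_s: 26.92
tcp_pos: [0.4299, 0.0384, 0.116]
ee_rot: [[0.158, -0.987, -0.004], [-0.987, -0.158, -0.001], [0.001, 0.004, -1.0]]
wrist_force: [-0.0, 1.1, 0.2]
gripper_width: 0.595
gripper_force: 0.0
```

Request:
servo_tool(
  slide=[
    [0,0,0.01],
    [0,0,0.025],
    [0,0,0.042],
    [0,0,0.055],
    [0,0,0.06],
  ],
  spin=[0,0,0,0,0],
  grip=[0.4,0.4,0.4,0.4,0.4],
)

```text
time_s: 27.33
tcp_pos: [0.4308, 0.0382, 0.0549]
ee_rot: [[0.153, -0.988, -0.005], [-0.988, -0.153, -0.002], [0.001, 0.006, -1.0]]
wrist_force: [-0.4, -0.3, 0.4]
gripper_width: 0.6
gripper_force: 0.0
```

```bash
python3 plan.py .434,.0395,.028,-81.2
```

```text
now [0.4308 0.0382 0.0549] -81.23 t 27.3333 width 0.6002536148361965
-> .434,.0395,.028,-81.2
   slide [-0.0008, -0.0034, 0.0269] spin -0.03
```

Request:
servo_tool(
  slide=[
    [0,-0.001,0.008],
    [0,-0.001,0.016],
    [0,-0.001,0.024],
    [0,-0.001,0.028],
    [0,-0.001,0.028],
  ],
  spin=[0,0,0,0,0],
  grip=[0.4,0.4,0.4,0.4,0.4],
)

```text
time_s: 27.75
tcp_pos: [0.4332, 0.0389, 0.0285]
ee_rot: [[0.153, -0.988, -0.002], [-0.988, -0.153, -0.001], [0.001, 0.002, -1.0]]
wrist_force: [-0.5, 0.9, -0.0]
gripper_width: 0.602
gripper_force: 0.0
```

Request:
servo_tool(
  slide=[
    [0,0,0],
    [0,0,0],
    [0,0,0],
    [0,0,0],
    [0,0,0],
  ],
  spin=[0,0,0,0,0],
  grip=[0.5,0.5,0.5,0.5,0.5],
)

```text
time_s: 28.17
tcp_pos: [0.4339, 0.0393, 0.0297]
ee_rot: [[0.153, -0.988, 0.001], [-0.988, -0.153, 0.0], [-0.0, -0.001, -1.0]]
wrist_force: [0.0, -0.6, -0.9]
gripper_width: 0.503
gripper_force: 0.0
```

Tip is at 4.7 mm; going down 2 mm more, then closing.

Request:
servo_tool(
  slide=[
    [0,0,0.001],
    [0,0,0.002],
    [0,0,0.002],
    [0,0,0.002],
    [0,0,0.002],
  ],
  spin=[0,0,0,0,0],
  grip=[0.5,0.5,0.92,0.92,0.92],
)

```text
time_s: 28.58
tcp_pos: [0.4337, 0.0392, 0.0273]
ee_rot: [[0.153, -0.988, -0.0], [-0.988, -0.153, -0.0], [0.0, 0.0, -1.0]]
wrist_force: [-0.9, -0.2, -1.1]
gripper_width: 0.357
gripper_force: 0.0
```

Request:
servo_tool(
  slide=[
    [0,0,0],
    [0,0,0],
    [0,0,0],
    [0,0,0],
    [0,0,0],
  ],
  spin=[0,0,0,0,0],
  grip=[0.92,0.92,0.92,0.92,0.92],
)

```text
time_s: 29.0
tcp_pos: [0.4338, 0.0392, 0.0274]
ee_rot: [[0.153, -0.988, 0.0], [-0.988, -0.153, 0.0], [-0.0, -0.0, -1.0]]
wrist_force: [0.0, 0.1, -0.3]
gripper_width: 0.166
gripper_force: 30.0
```

Request:
servo_tool(
  slide=[
    [0,0,0],
    [0,0,0],
    [0,0,0],
    [0,0,0],
    [0,0,0],
  ],
  spin=[0,0,0,0,0],
  grip=[0.92,0.92,0.92,0.92,0.92],
)

```text
time_s: 29.42
tcp_pos: [0.4338, 0.0392, 0.0274]
ee_rot: [[0.153, -0.988, 0.0], [-0.988, -0.153, 0.0], [-0.0, -0.0, -1.0]]
wrist_force: [-0.6, -0.2, 0.5]
gripper_width: 0.163
gripper_force: 30.0
```

Request:
servo_tool(
  slide=[
    [0,0,-0.008],
    [0,0,-0.022],
    [0,0,-0.042],
    [0,0,-0.065],
    [0,0,-0.085],
  ],
  spin=[0,0,0,0,0],
  grip=[0.92,0.92,0.92,0.92,0.92],
)

```text
time_s: 29.83
tcp_pos: [0.4336, 0.0391, 0.1139]
ee_rot: [[0.153, -0.988, 0.0], [-0.988, -0.153, 0.0], [-0.0, -0.0, -1.0]]
wrist_force: [0.8, -0.1, -0.4]
gripper_width: 0.164
gripper_force: 30.0
```

```bash
python3 plan.py .42,-.12,.125,-85 .465,-.309,.125,-90 .465,-.309,.045,-90;  python3 -c "
from ortho import *
c=capture('scene')
cv2.imwrite('pics/g6.png',cv2.resize(c['pixels'][160:260,270:390],None,fx=5,fy=5))"
```

```text
now [0.4336 0.0391 0.1139] -81.19 t 29.8333 width 0.16388691881341932
-> .42,-.12,.125,-85
   slide [0.1552, 0.0378, -0.0111] spin 3.81
-> .465,-.309,.125,-90
   slide [0.1922, -0.0284, 0.0] spin 5.0
-> .465,-.309,.045,-90
   slide [0.0, 0.0, 0.08] spin -0.0
```

View pics/g6.png

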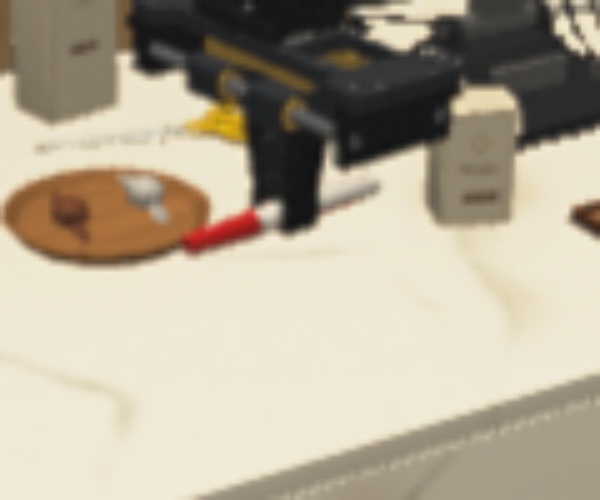

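The marker is held level, with the fingers at (285,200). Carrying it round the carton to the pen tray.

Request:
servo_tool(
  slide=[
    [0.012,0.003,-0.002],
    [0.034,0.008,-0.004],
    [0.062,0.015,-0.006],
    [0.092,0.022,-0.008],
    [0.125,0.03,-0.011],
  ],
  spin=[0.5,1.2,2,2.9,3.8],
  grip=[0.92,0.92,0.92,0.92,0.92],
)

```text
time_s: 30.3
tcp_pos: [0.4228, -0.0898, 0.1238]
ee_rot: [[0.088, -0.996, 0.0], [-0.996, -0.088, 0.0], [-0.0, -0.0, -1.0]]
wrist_force: [1.1, -0.2, -0.7]
gripper_width: 0.168
gripper_force: 30.0
```

Request:
servo_tool(
  slide=[
    [0.03,0.002,0],
    [0.06,0.0,0],
    [0.09,-0.006,0],
    [0.12,-0.011,0],
    [0.15,-0.016,0],
  ],
  spin=[1,2,3,4,5],
  grip=[0.92,0.92,0.92,0.92,0.92],
)

```text
time_s: 30.72
tcp_pos: [0.4521, -0.2385, 0.1237]
ee_rot: [[-0.001, -1.0, 0.0], [-1.0, 0.001, 0.0], [-0.0, -0.0, -1.0]]
wrist_force: [1.6, 0.7, 0.1]
gripper_width: 0.163
gripper_force: 30.0
```

```bash
python3 plan.py .465,-.309,.12,-90
```

```text
now [ 0.4521 -0.2385  0.1237] -90.06 t 30.7167 width 0.1633300328048161
-> .465,-.309,.12,-90
   slide [0.0705, -0.0129, 0.0037] spin -0.06
```

Request:
servo_tool(
  slide=[
    [0.02,-0.004,0],
    [0.039,-0.007,0.001],
    [0.056,-0.01,0.002],
    [0.066,-0.012,0.003],
    [0.07,-0.013,0.004],
  ],
  spin=[0,0,0,0,0],
  grip=[0.92,0.92,0.92,0.92,0.92],
)

```text
time_s: 31.13
tcp_pos: [0.4652, -0.3081, 0.1193]
ee_rot: [[-0.001, -1.0, -0.0], [-1.0, 0.001, -0.0], [0.0, 0.0, -1.0]]
wrist_force: [1.5, -0.4, -0.2]
gripper_width: 0.166
gripper_force: 30.0
```

Request:
servo_tool(
  slide=[
    [0,0,0.01],
    [0,0,0.028],
    [0,0,0.048],
    [0,0,0.064],
    [0,0,0.07],
  ],
  spin=[0,0,0,0,0],
  grip=[0.92,0.92,0.92,0.92,0.92],
)

```text
time_s: 31.55
tcp_pos: [0.4632, -0.3051, 0.0465]
ee_rot: [[0.0, -1.0, -0.005], [-1.0, -0.0, 0.002], [-0.002, 0.005, -1.0]]
wrist_force: [-1.3, -0.1, -0.7]
gripper_width: 0.167
gripper_force: 30.0
```

```bash
python3 plan.py .465,-.309,.0335,-90
```

```text
now [ 0.4632 -0.3051  0.0465] -89.97 t 31.55 width 0.1668836982449453
-> .465,-.309,.0335,-90
   slide [0.0039, -0.0018, 0.013] spin 0.03
```

Request:
servo_tool(
  slide=[
    [0.002,0,0.004],
    [0.002,0,0.009],
    [0.002,0,0.013],
    [0.002,0,0.015],
    [0.002,0,0.015],
  ],
  spin=[0,0,0,0,0],
  grip=[0.92,0.92,0.92,0.92,0.92],
)

```text
time_s: 31.97
tcp_pos: [0.4653, -0.3089, 0.0344]
ee_rot: [[0.0, -1.0, 0.0], [-1.0, -0.0, 0.0], [-0.0, -0.0, -1.0]]
wrist_force: [-0.5, -0.2, 0.3]
gripper_width: 0.165
gripper_force: 30.0
```

Request:
servo_tool(
  slide=[
    [0,0,0],
    [0,0,0],
    [0,0,0],
    [0,0,0],
    [0,0,0],
  ],
  spin=[0,0,0,0,0],
  grip=[0.92,0.92,0.92,0.92,0.92],
)

```text
time_s: 32.38
tcp_pos: [0.4654, -0.309, 0.0346]
ee_rot: [[0.0, -1.0, 0.0], [-1.0, -0.0, -0.0], [0.0, -0.0, -1.0]]
wrist_force: [-0.1, 0.1, -0.7]
gripper_width: 0.174
gripper_force: 30.0
```

Request:
servo_tool(
  slide=[
    [0,0,0.0015],
    [0,0,0.0015],
    [0,0,0.0015],
    [0,0,0.0015],
    [0,0,0.0015],
  ],
  spin=[0,0,0,0,0],
  grip=[0.92,0.92,0.92,0.68,0.68],
)

```text
time_s: 32.8
tcp_pos: [0.4653, -0.3089, 0.0329]
ee_rot: [[0.0, -1.0, -0.0], [-1.0, -0.0, -0.0], [0.0, 0.0, -1.0]]
wrist_force: [0.4, 0.5, 0.1]
gripper_width: 0.246
gripper_force: 0.0
```

Request:
servo_tool(
  slide=[
    [0,0,0],
    [0,0,0],
    [0,0,0],
    [0,0,-0.004],
    [0,0,-0.012],
  ],
  spin=[0,0,0,0,0],
  grip=[0.68,0.68,0.68,0.68,0.68],
)

```text
time_s: 33.22
tcp_pos: [0.4646, -0.3087, 0.0444]
ee_rot: [[-0.0, -1.0, -0.002], [-1.0, 0.0, 0.001], [-0.001, 0.002, -1.0]]
wrist_force: [-0.5, -0.5, 0.5]
gripper_width: 0.313
gripper_force: 0.0
```

Request:
servo_tool(
  slide=[
    [0,0,-0.025],
    [0,0,-0.055],
    [0,0,-0.09],
    [0,0,-0.12],
    [0,0,-0.14],
  ],
  spin=[0,0,0,0,0],
  grip=[0.68,0.68,0.68,0.68,0.68],
)

```text
time_s: 33.63
tcp_pos: [0.4663, -0.3095, 0.1894]
ee_rot: [[0.001, -1.0, 0.005], [-1.0, -0.001, -0.003], [0.003, -0.005, -1.0]]
wrist_force: [-0.0, 0.5, -0.0]
gripper_width: 0.32
gripper_force: 0.0
```

Request:
servo_tool(
  slide=[
    [0.02,0.02,0],
    [0.05,0.05,0],
    [0.08,0.08,0],
    [0.1,0.1,0],
    [0.12,0.12,0],
  ],
  spin=[0,0,0,0,0],
  grip=[0.68,0.68,0.68,0.68,0.68],
)

```text
time_s: 34.05
tcp_pos: [0.3437, -0.43, 0.1859]
ee_rot: [[-0.0, -1.0, 0.001], [-1.0, 0.0, -0.001], [0.001, -0.001, -1.0]]
wrist_force: [0.3, -0.5, -0.2]
gripper_width: 0.319
gripper_force: 0.0
```

```bash
python3 -c "
from ortho import *
c=capture('top')
for t in ('spool_a','praline_a','marker','small_carton','price_tent'):print(t,[(np.round(q['point'],3),round(q['conf'],2)) for q in tip_of(t,'top')])
cv2.imwrite('pics/fin.png',ortho(c,.36,.73,-.42,.42,940,.012))"
```

```text
spool_a [(array([ 0.62 ,  0.248, -0.   ]), 0.94), (array([0.629, 0.336, 0.007]), 0.87)]
praline_a [(array([0.642, 0.015, 0.006]), 0.42), (array([0.641, 0.074, 0.006]), 0.4)]
marker [(array([ 0.466, -0.309,  0.004]), 0.83)]
small_carton [(array([ 0.548, -0.174,  0.003]), 0.72), (array([0.622, 0.248, 0.004]), 0.21)]
price_tent [(array([0.498, 0.398, 0.004]), 0.65)]
```

View pics/fin.png

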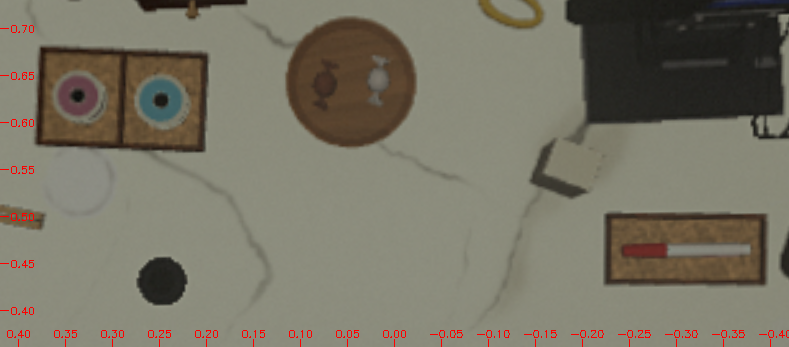

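All five things are in place: spools at (78,96) and (160,99), pralines at (325,83) and (378,80), marker at (685,250). The carton and the price card have not moved.

```bash
python3 -c "
from station import *
print(finish_job())"
```

```text
the job is handed in; nothing more can be done
None
```

I handed the job in with both spools flat in their bays, both pralines side by side in the dish, the marker in the narrow tray, and the carton and price card where they stood; the arm was clear of everything and the robot's clock read about 34 s of the 115 s allowed, but no verdict came back.

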